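# Change over the emergency-light battery charging dock

### The arm

A 7-joint arm with a two-finger parallel gripper is mounted at the origin on the work surface. World frame = base frame: x ahead of the robot, y to its left, z up, the work surface at z = 0. Lengths are in m, angles in rad, forces in N, time in s.
With the tool pointing down it reaches from about 0.4 to 0.875 m from the base axis. Payload 19.3 kg.
Tool frame: the origin (TCP) lies where the fingers leave the gripper's body, on its centre line; the fingertips stand bot.tip_reach ahead of it and the grasp point (between the pads) lies 54 mm ahead of it (bot.tip_reach is the distance from the TCP to the fingertips, in m); z points along the fingers, y is the line along which they close (so a half turn about z gives the same grasp; the last joint's range is limited). The gripper opens to 85 mm and grips with 20 to 120 N. Pads are 22 mm wide; open, the fingers measure 114 mm over their backs; the gripper's body (76 mm by 85 mm) begins 54 mm behind the grasp point. The pads swing forward as they close: fully open they stand 13 mm farther back than shut.
Start: joints at [1.168, 0.521, -0.036, 1.599, 0.021, 1.021, -0.113], TCP at [0.204, -0.591, 0.304] pointing down, gripper open.
Joint ranges: [-2.91, 2.91], [-0.3, 2.13], [-1.5, 1.42], [0.17, 2.43], [-1.26, 4.41], [0.16, 1.93], [-2.52, 2.52]. Speed limits (rad/s): [1.89, 1.89, 2.39, 2.39, 3.01, 3.01, 3.01].

### API

Orientations are given as [roll, pitch, yaw] about the fixed x, y, z axes, in that order (R = Rz(yaw) Ry(pitch) Rx(roll)).
In Python, from workcell import bot gives the robot as it stands. The module is installed in compiled form; this text tells all that it offers.
- The arm moves only by the shell command python3 -m jog 'ROWS' [FORCE]. ROWS is JSON, a list that holds one entry, the list of rows, each a list of 7 numbers: the shift along the tool's x, y, z in mm, then the turn, a rotation vector about the tool's x, y, z in rad, then the opening, from 0 (shut) to 1 (fully open). In form: [[[tx, ty, tz, wx, wy, wz, fingers], ...]]. A call has 1 to 5 rows; each row shifts and turns the commanded pose from where the row before left it, along the tool's axes as they then stand; what a row does not reach is not made up. A row lasts 1/10 s, in which the tool goes at most 50 mm and 8.59 degrees, less where a joint would pass 70% of its speed; a pose out of reach is approached as far as the arm can. A call is refused whole if a number of a shift passes 50 or a number of a turn 0.15, either way. A call with a gripper value outside its range is refused whole. The fingers move at their own pace and stop on an object; FORCE is the grip in N (left out, the last holds). Time passes only in rows, so rows that do not move let the fingers close. It gives the time, the measured TCP pose, the force, the opening and the grip force at its end, in the units of the state.
- bot.observe(): the state, without advancing time (a new reading comes with each control period).
- bot.grab_frame(name): name is "side" or "top"; returns a dict with "img" (400x640x3 uint8, red, green, blue), "intrinsics" (3x3 intrinsics, pixels), "R" (3x3) and "t" (3): a world point X has camera coordinates R X + t. Camera axes: x right, y down, z forward; pixel columns grow to the right and rows downward; lengths in m; the calibration is good to about 2 mm. A picture is of the moment at which its call begins. There is no depth.
- bot.job_done(): hands the job in; it is judged then, once.
Trained networks look in a picture, given as the dict that the camera call returned (one of the last four; its "shot" number tells which), for a name from the list of things; names that differ only in an ending like _2 or _b are one class to them, and where a whole thing is asked for, a point or a joint stands for the part that bears it (a point fixed in the world has none). Each returns a list of dicts, best first, with "conf" (0 to 1); they miss things now and then, are a little off and sometimes report something else, mostly with a low value. They report only what shows in the picture. A call takes as long as a camera call. They do not tell look-alikes from the thing itself.
- bot.trace(query, picture): "region" (400x640 bool, what is visible of it).
- bot.spot_point(query, picture): "xyz" ([x, y, z] in m, in world coordinates, good to about 4 mm: a listed point, or the origin of a listed thing).
The state is a dict: "clock": time; "qpos": joint angles; "qd": joint speeds; "joint_efforts": joint torques, N m; "position": TCP position; "tool_rot": TCP orientation; "force": force on the tool from outside, world axes, zero at the start; "moment": the same for the moment, N m; "grip_width": finger opening in m; "finger_force": force on a finger pad.
Only numpy, scipy, OpenCV 4.12 (cv2) and the standard library are available. Lean on these libraries where they do the work, as an engineer would, in place of code of your own. Each camera call takes 0.05 s, during which the arm holds its last target. There are 200 camera calls.

### The job

Change over the battery charging dock: lift its loose guard off and lay it flat on the black mat, lay every charged battery stick that is in the dock level in the notches of the small open rack, and lay every battery stick from the bench level in a lane of its own in the dock. Then set the guard back on the dock so that it sits flush on the rim all round, and only after that push the start button fully down and let it come up again. Leave the mug, the tape roll and the carton where they stand.

Things in the scene. Friction and masses are not known exactly. Their poses are not given: they have to be found in the camera images.
- done0_mid (a point): Charged battery stick: white round body 24 mm thick with square black end caps 26 mm across and 8 mm long, 132 mm long overall, 160 g. The point is its centre (on the stick's axis, halfway along); its x axis runs along the stick. It may be absent. Starts lying in one of the dock's lanes; belongs in the rack.
- done1_mid (a point): Charged battery stick: white round body 24 mm thick with square black end caps 26 mm across and 8 mm long, 132 mm long overall, 160 g. The point is its centre (on the stick's axis, halfway along); its x axis runs along the stick. It may be absent. Starts lying in one of the dock's lanes; belongs in the rack.
- done2_mid (a point): Charged battery stick: white round body 24 mm thick with square black end caps 26 mm across and 8 mm long, 132 mm long overall, 160 g. The point is its centre (on the stick's axis, halfway along); its x axis runs along the stick. It may be absent. Starts lying in one of the dock's lanes; belongs in the rack.
- flat0_mid (a point): Discharged battery stick: white round body 24 mm thick with square black end caps 26 mm across and 8 mm long, 132 mm long overall, 160 g. The point is its centre (on the stick's axis, halfway along); its x axis runs along the stick. It may be absent. Starts lying on the bench to the robot's right, its axis 13 mm up; belongs in the dock.
- flat1_mid (a point): Discharged battery stick: white round body 24 mm thick with square black end caps 26 mm across and 8 mm long, 132 mm long overall, 160 g. The point is its centre (on the stick's axis, halfway along); its x axis runs along the stick. It may be absent. Starts lying on the bench to the robot's right, its axis 13 mm up; belongs in the dock.
- flat2_mid (a point): Discharged battery stick: white round body 24 mm thick with square black end caps 26 mm across and 8 mm long, 132 mm long overall, 160 g. The point is its centre (on the stick's axis, halfway along); its x axis runs along the stick. It may be absent. Starts lying on the bench to the robot's right, its axis 13 mm up; belongs in the dock.
- lane0 (a point): Dock lane: outer of three parallel lanes 54 mm apart inside the dock. Each is a pair of grey 90 degree V saddles, 76 mm apart along the lane, whose tops are level with this point. The point is where the centre of a seated stick lies (30 mm over the bench, 22 mm under the rim, 25 mm over the dock's floor); x runs along the lane, z up.
- lane1 (a point): Dock lane: middle of three parallel lanes 54 mm apart inside the dock. Each is a pair of grey 90 degree V saddles, 76 mm apart along the lane, whose tops are level with this point. The point is where the centre of a seated stick lies (30 mm over the bench, 22 mm under the rim, 25 mm over the dock's floor); x runs along the lane, z up.
- lane2 (a point): Dock lane: outer of three parallel lanes 54 mm apart inside the dock. Each is a pair of grey 90 degree V saddles, 76 mm apart along the lane, whose tops are level with this point. The point is where the centre of a seated stick lies (30 mm over the bench, 22 mm under the rim, 25 mm over the dock's floor); x runs along the lane, z up.
- dock_rim (a point): Centre of the dock's mouth, at the height of its rim (52 mm over the bench). The dock is a fixed dark steel open box, 164 mm along x (the lanes' direction) and 224 mm along y outside, walls 5 mm thick.
- rest0 (a point): Rack lane: one of two parallel lanes 54 mm apart on the small open fixed aluminium rack (base 110 x 118 mm, which stands at the left or the right). Each is a pair of 90 degree V saddles, 76 mm apart along the lane, tops level with this point. The point is where the centre of a seated stick lies (36 mm over the bench); x runs along the lane, z up.
- rest1 (a point): Rack lane: one of two parallel lanes 54 mm apart on the small open fixed aluminium rack (base 110 x 118 mm, which stands at the left or the right). Each is a pair of 90 degree V saddles, 76 mm apart along the lane, tops level with this point. The point is where the centre of a seated stick lies (36 mm over the bench); x runs along the lane, z up.
- guard_grip (a point): The guard's handle: point on the guard's vertical centre line, 24 mm above the plate's upper face. The handle is an upright black bar in the middle of the plate, 60 mm along the guard's x, 14 mm thick along its y, 36 mm tall above the plate. Same axes as guard_seat. The guard weighs about 300 g and starts seated on the dock, hiding what is in the lanes.
- guard_seat (a point): Centre of the underside of the guard's plate (29 mm below guard_grip), which is to meet dock_rim. The loose white plate with black slots is 170 mm along x, 230 mm along y and 5 mm thick; six lips 8 mm deep under it go inside the dock's walls with 4 mm clearance on each side. Its x goes along the dock's x, either way round.
- mat_top (a point): Centre of the flat black rubber mat (210 mm along its x, 270 mm along its y, 1 mm thick and soft) on the bench at the robot's left, where the guard is laid meanwhile, lips down, anywhere well on the mat; its plate's underside is then 8 mm over the bench.
- start (a joint): Travel of the start button, m: 0 up, 0.006 fully down. It is sprung and needs 5 N to go fully down.
- start_top (a point): Centre of the top of the white round start button (28 mm across), on a fixed grey switch box 70 x 70 x 40 mm that stands at the side where the rack is not; it is pressed straight down. The top is 62 mm over the bench.
- mug: Bystander: white mug, 76 mm across, 85 mm tall; origin at the centre of its underside. Leave alone.
- tape: Bystander: cardboard-coloured tape roll lying flat, 90 mm across, 24 mm high; origin at the centre of its underside. Leave alone.
- carton: Bystander: small carton 70 x 110 x 50 mm beyond the dock; origin at the centre of its underside. Leave alone.
Mind the look-alikes: they are no part of the job. Leave any green or turquoise look-alike of the part that bears flat0_mid alone.

How it is judged:
On the way, in this order (a step that is already met when the one before it is completed fails the run):
1. the guard lies flat on the mat (horizontal distance between guard_seat and mat_top below 0.07 m and height (world z) of guard_seat below 0.015 m and angle between guard_seat's own z axis and vertical below 0.06 rad and linear speed of guard below 0.02 m/s), for 0.2 s.
2. every charged stick lies level in the rack's notches and every bench stick lies level in a dock lane (((horizontal distance between done0_mid and rest0 below 0.02 m and z of done0_mid in the frame of rest0 between -0.004 and 0.004 m) or (horizontal distance between done0_mid and rest1 below 0.02 m and z of done0_mid in the frame of rest1 between -0.004 and 0.004 m)) and angle between the x axis of each of done0_mid, done1_mid, done2_mid and the x axis of rest0, either way round below 0.07 rad and ((horizontal distance between done1_mid and rest0 below 0.02 m and z of done1_mid in the frame of rest0 between -0.004 and 0.004 m) or (horizontal distance between done1_mid and rest1 below 0.02 m and z of done1_mid in the frame of rest1 between -0.004 and 0.004 m)) and ((horizontal distance between done2_mid and rest0 below 0.02 m and z of done2_mid in the frame of rest0 between -0.004 and 0.004 m) or (horizontal distance between done2_mid and rest1 below 0.02 m and z of done2_mid in the frame of rest1 between -0.004 and 0.004 m)) and ((horizontal distance between flat0_mid and lane0 below 0.02 m and z of flat0_mid in the frame of lane0 between -0.004 and 0.004 m) or (horizontal distance between flat0_mid and lane1 below 0.02 m and z of flat0_mid in the frame of lane1 between -0.004 and 0.004 m) or (horizontal distance between flat0_mid and lane2 below 0.02 m and z of flat0_mid in the frame of lane2 between -0.004 and 0.004 m)) and angle between the x axis of each of flat0_mid, flat1_mid, flat2_mid and the x axis of lane0, either way round below 0.07 rad and ((horizontal distance between flat1_mid and lane0 below 0.02 m and z of flat1_mid in the frame of lane0 between -0.004 and 0.004 m) or (horizontal distance between flat1_mid and lane1 below 0.02 m and z of flat1_mid in the frame of lane1 between -0.004 and 0.004 m) or (horizontal distance between flat1_mid and lane2 below 0.02 m and z of flat1_mid in the frame of lane2 between -0.004 and 0.004 m)) and ((horizontal distance between flat2_mid and lane0 below 0.02 m and z of flat2_mid in the frame of lane0 between -0.004 and 0.004 m) or (horizontal distance between flat2_mid and lane1 below 0.02 m and z of flat2_mid in the frame of lane1 between -0.004 and 0.004 m) or (horizontal distance between flat2_mid and lane2 below 0.02 m and z of flat2_mid in the frame of lane2 between -0.004 and 0.004 m))), for 0.2 s.
3. the guard sits flush on the dock's rim over the loaded sticks (horizontal distance between guard_seat and dock_rim below 0.009 m and z of guard_seat in the frame of dock_rim between -0.003 and 0.003 m and angle between guard_seat's own z axis and vertical below 0.03 rad and angle between the x axis of guard_seat and the x axis of dock_rim, either way round below 0.1 rad and ((horizontal distance between flat0_mid and lane0 below 0.02 m and z of flat0_mid in the frame of lane0 between -0.004 and 0.004 m) or (horizontal distance between flat0_mid and lane1 below 0.02 m and z of flat0_mid in the frame of lane1 between -0.004 and 0.004 m) or (horizontal distance between flat0_mid and lane2 below 0.02 m and z of flat0_mid in the frame of lane2 between -0.004 and 0.004 m)) and angle between the x axis of each of flat0_mid, flat1_mid, flat2_mid and the x axis of lane0, either way round below 0.07 rad and ((horizontal distance between flat1_mid and lane0 below 0.02 m and z of flat1_mid in the frame of lane0 between -0.004 and 0.004 m) or (horizontal distance between flat1_mid and lane1 below 0.02 m and z of flat1_mid in the frame of lane1 between -0.004 and 0.004 m) or (horizontal distance between flat1_mid and lane2 below 0.02 m and z of flat1_mid in the frame of lane2 between -0.004 and 0.004 m)) and ((horizontal distance between flat2_mid and lane0 below 0.02 m and z of flat2_mid in the frame of lane0 between -0.004 and 0.004 m) or (horizontal distance between flat2_mid and lane1 below 0.02 m and z of flat2_mid in the frame of lane1 between -0.004 and 0.004 m) or (horizontal distance between flat2_mid and lane2 below 0.02 m and z of flat2_mid in the frame of lane2 between -0.004 and 0.004 m))), for 0.2 s.
4. the start button is fully down with the guard seated (value of joint start above 0.005 m and horizontal distance between guard_seat and dock_rim below 0.009 m and z of guard_seat in the frame of dock_rim between -0.003 and 0.003 m and angle between guard_seat's own z axis and vertical below 0.03 rad and angle between the x axis of guard_seat and the x axis of dock_rim, either way round below 0.1 rad), for 0.04 s.
5. the start button has come up again (value of joint start below 0.001 m), for 0.1 s.
At the end, for the whole second after the job is handed in: Charged sticks in rack lanes, bench sticks in dock lanes (centre within 20 mm, height 4 mm, direction 4 degrees); guard flush on the rim (centred 9 mm, height 3 mm, level 1.7 degrees); button up; all at rest (all of step 3 and ((horizontal distance between done0_mid and rest0 below 0.02 m and z of done0_mid in the frame of rest0 between -0.004 and 0.004 m) or (horizontal distance between done0_mid and rest1 below 0.02 m and z of done0_mid in the frame of rest1 between -0.004 and 0.004 m)) and angle between the x axis of each of done0_mid, done1_mid, done2_mid and the x axis of rest0, either way round below 0.07 rad and ((horizontal distance between done1_mid and rest0 below 0.02 m and z of done1_mid in the frame of rest0 between -0.004 and 0.004 m) or (horizontal distance between done1_mid and rest1 below 0.02 m and z of done1_mid in the frame of rest1 between -0.004 and 0.004 m)) and ((horizontal distance between done2_mid and rest0 below 0.02 m and z of done2_mid in the frame of rest0 between -0.004 and 0.004 m) or (horizontal distance between done2_mid and rest1 below 0.02 m and z of done2_mid in the frame of rest1 between -0.004 and 0.004 m)) and value of joint start below 0.001 m and linear speed of each of guard, done0, done1, done2, flat0, flat1, flat2 below 0.02 m/s); the robot touches nothing.
It fails at once if the mug is disturbed (distance of mug from where it was at the start of the episode above 0.03 m).
It fails at once if the tape is disturbed (distance of tape from where it was at the start of the episode above 0.03 m).
It fails at once if the carton is disturbed (distance of carton from where it was at the start of the episode above 0.03 m).
It fails at once if start is pushed without the guard seated (value of joint start above 0.004 m and not (horizontal distance between guard_seat and dock_rim below 0.009 m and z of guard_seat in the frame of dock_rim between -0.003 and 0.003 m and angle between guard_seat's own z axis and vertical below 0.03 rad and angle between the x axis of guard_seat and the x axis of dock_rim, either way round below 0.1 rad)).
Of done0, done1, done2 only 1 to 2 are there at a start; the rules pass over those that are not, and their reading is None.
Of flat0, flat1, flat2 only 2 to 3 are there at a start; the rules pass over those that are not, and their reading is None.
At some moment in a run one of flat0, flat1, flat2 may be knocked a few centimetres aside while the robot is not near it.
Once in a run the grip may slacken for a moment while it holds something.
It also fails if it takes over 210 s, if anything falls off the work surface, if the arm or the gripper's body presses on something with over 40 N, if the wrist force passes 120 N, or if a joint passes its speed limit or range.

## Working session

There is one attempt and no reset: what is moved stays moved. The work goes in short steps, Python scripts to look and compute and a shell command to move; the robot and the scene stay as the last step left them, time stands still between calls to the robot, and variables do not carry over. Pictures are saved under pics/ and viewed, at most 14 in all, crops included, and the job is handed in when it is done.

```bash
mkdir -p pics; cat > h.py <<'E'
import numpy as np, cv2
from workcell import bot
from scipy.spatial.transform import Rotation as Ro
def snap(n,f):
    p=bot.grab_frame(n); cv2.imwrite('pics/'+f,p['img'][:,:,::-1]); return p
def proj(p,X):
    c=np.array(p['R'])@np.array(X)+np.array(p['t']); u=np.array(p['intrinsics'])@c; return (u[:2]/u[2]).round(1)
def back(p,uv,z):
    K=np.array(p['intrinsics']);R=np.array(p['R']);t=np.array(p['t'])
    d=R.T@np.linalg.inv(K)@np.array([uv[0],uv[1],1.]);c=-R.T@t
    return c+d*(z-c[2])/d[2]
E
python3 - <<'E'
from h import *
s=bot.observe(); print({k:np.round(v,3).tolist() for k,v in s.items()}, bot.tip_reach)
a=snap('top','t0.png'); b=snap('side','s0.png')
for p in (a,b):
  print('cam',(-np.array(p['R']).T@np.array(p['t'])).round(3))
  for q in ['guard_grip','guard_seat','dock_rim','lane0','lane2','mat_top','rest0','rest1','start_top','flat0_mid','done0_mid','mug','tape','carton']:
    for r in bot.spot_point(q,p)[:5]:
      print(q,np.round(r['xyz'],3),round(r['conf'],2),proj(p,r['xyz']))
E
```

```text
{'clock': 0.0, 'qpos': [1.168, 0.522, -0.036, 1.6, 0.021, 1.021, -0.113], 'qd': [0.002, 0.001, -0.002, 0.001, -0.002, 0.001, -0.001], 'joint_efforts': [-0.001, -92.711, 1.979, -36.994, 0.018, 0.008, -0.0], 'position': [0.204, -0.59, 0.303], 'tool_rot': [-3.14, 0.0, 0.333], 'force': [-0.489, -0.425, 0.246], 'moment': [0.039, 0.048, 0.038], 'finger_force': 0.0, 'grip_width': 0.085} 0.0726
cam [ 0.361 -0.015  1.112]
guard_grip [ 0.556 -0.026  0.08 ] 0.59 [326.6 182.3]
guard_grip [ 0.444 -0.207  0.017] 0.51 [406.5 232.7]
guard_seat [ 0.555 -0.027  0.053] 0.92 [327.  184.9]
dock_rim [ 0.557 -0.026  0.078] 0.39 [326.6 182.2]
dock_rim [ 0.368  0.334 -0.001] 0.36 [174.7 273. ]
lane0 [0.604 0.281 0.035] 0.63 [194.4 170. ]
lane0 [ 0.604 -0.266  0.061] 0.39 [431.4 160. ]
lane2 [0.604 0.281 0.035] 0.63 [194.4 170. ]
lane2 [ 0.604 -0.266  0.061] 0.39 [431.4 160. ]
mat_top [ 0.603 -0.265  0.064] 0.66 [431.6 159.9]
rest0 [0.608 0.282 0.036] 0.76 [193.8 168.5]
rest0 [0.615 0.224 0.035] 0.65 [218.6 164.8]
rest1 [0.608 0.282 0.036] 0.76 [193.8 168.5]
rest1 [0.615 0.224 0.035] 0.65 [218.6 164.8]
start_
[... 675 characters left out ...]
0.004] 0.97 [271.5 316.7]
mat_top [ 0.434 -0.366  0.009] 0.61 [406.  169.6]
rest0 [0.605 0.274 0.038] 0.87 [222.5 245.2]
rest0 [0.608 0.223 0.035] 0.63 [236.  235.3]
rest1 [0.605 0.274 0.038] 0.87 [222.5 245.2]
rest1 [0.608 0.223 0.035] 0.63 [236.  235.3]
start_top [ 0.602 -0.263  0.061] 0.52 [347.3 150.6]
flat0_mid [ 0.258 -0.243  0.015] 0.91 [433.5 211.1]
flat0_mid [ 0.355 -0.067  0.015] 0.79 [372.1 227.2]
flat0_mid [ 0.446 -0.209  0.012] 0.76 [375.3 190.5]
flat0_mid [ 0.554 -0.03   0.08 ] 0.43 [311.4 186.7]
mug [ 0.773  0.171 -0.001] 0.75 [212.9 208.5]
mug [0.605 0.272 0.037] 0.42 [222.8 245. ]
tape [ 0.799  0.015 -0.001] 0.96 [245.  180.4]
carton [ 0.754 -0.197 -0.004] 0.73 [299.7 157.2]
```

View pics/t0.png

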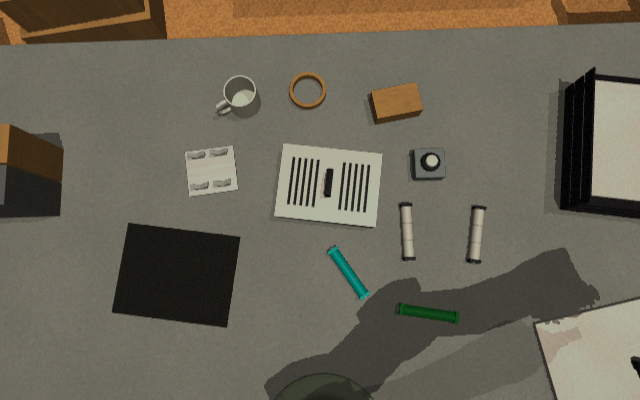

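View pics/s0.png

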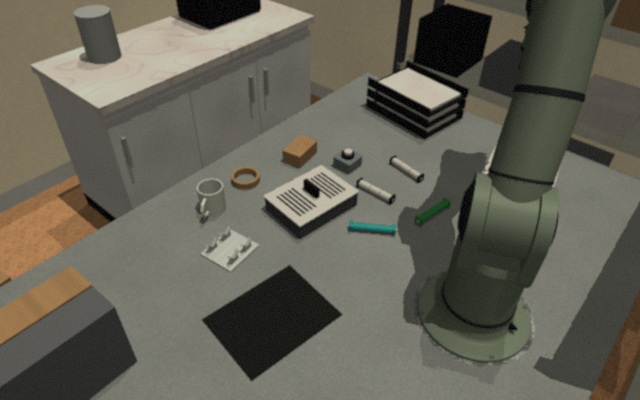

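The top picture shows two white sticks at (407,232) and (477,234). The look-alikes are teal at (348,272) and green at (428,313). The guard is at (328,183), rack (212,171), button (430,161) and mat (176,275). Candidates for a "flat" are white (407,232), white (477,234), teal (348,272) and green (428,313); I choose the two white ones. Next I measure the orientations and check a crop.

```bash
python3 - <<'E'
from h import *
p=bot.grab_frame('top'); q=bot.grab_frame('side')
def rect(m,z,p):
    n,l,st,_=cv2.connectedComponentsWithStats(m.astype(np.uint8)); k=1+np.argmax(st[1:,4]); 
    ys,xs=np.where(l==k); P=np.array([back(p,(x,y),z)[:2] for x,y in zip(xs,ys)],np.float32)
    return cv2.minAreaRect(P*1000), (xs.mean().round(),ys.mean().round())
for name,z in [('guard_grip',.057),('rest0',.01),('mat_top',.001),('flat0_mid',.02),('start_top',.05),('carton',.05)]:
    for pp in (p,q):
      for r in bot.trace(name,pp)[:5]:
        print(name,round(r['conf'],2),r['region'].sum(),*[np.round(v,1) for v in rect(r['region'],z,pp)[0]],rect(r['region'],z,pp)[1])
# colour segmentation of white sticks in top
c=p['img'][190:330,320:520]; cv2.imwrite('pics/c0.png',cv2.resize(c[:,:,::-1],None,fx=4,fy=4))
hsv=cv2.cvtColor(p['img'],cv2.COLOR_RGB2HSV)
w=((hsv[...,2]>125)&(hsv[...,1]<70)).astype(np.uint8)
n,l,st,ce=cv2.connectedComponentsWithStats(w)
for k in range(1,n):
    if st[k,4]>150:
        print(st[k],ce[k].round(),[np.round(v,1) for v in rect(l==k,.057 if st[k,4]>3000 else .02,p)[0]])
E
```

```text
guard_grip 0.72 7437 [556.1 -29.9] [230.3 172.8] 82.1 (np.float64(328.0), np.float64(185.0))
guard_grip 0.79 2947 [555.3 -27.3] [232.6 175.6] 81.5 (np.float64(310.0), np.float64(194.0))
rest0 0.96 2126 [607.2 247.5] [109.9 117.9] 7.4 (np.float64(211.0), np.float64(171.0))
rest0 0.71 1417 [607.7 252.4] [124.8 128.2] 5.6 (np.float64(229.0), np.float64(249.0))
rest0 0.29 1235 [515.9   3.8] [287.5 172. ] 47.3 (np.float64(310.0), np.float64(216.0))
mat_top 0.87 10485 [365.1 330.8] [270.3 209.7] 81.1 (np.float64(176.0), np.float64(275.0))
mat_top 0.84 8048 [364.8 332.1] [270.2 210.5] 81.2 (np.float64(270.0), np.float64(320.0))
mat_top 0.21 1024 [521.8  -5.4] [285.1 166.2] 48.3 (np.float64(312.0), np.float64(217.0))
flat0_mid 0.9 636 [ 446.1 -207.7] [134.4  28.1] 0.7 (np.float64(407.0), np.float64(232.0))
flat0_mid 0.9 632 [355.8 -69. ] [133.3  25.5] 32.6 (np.float64(349.0), np.float64(273.0))
flat0_mid 0.72 651 [ 261.4 -244.3] [134.8  25.1] 79.9 (np.float64(429.0), np.float64(313.0))
flat0_mid 0.51 11 [475.9  -9.5] [16.2  2.3] 88.2 (np.float64(320.0), np.float64(222.0))
flat0_mid 0.71 340 
[... 811 characters left out ...]
3 470] [239.  95.] [array([801.8, 187. ]), array([79.8, 95.3]), np.float64(0.4)]
[ 592   81   48  120 5362] [616. 141.] [array([ 640. , -687.6]), array([104.3, 273.8]), np.float64(82.3)]
[ 274  143  109   85 5965] [328. 185.] [array([556.9, -30.2]), array([229.6, 171.4]), np.float64(81.8)]
[ 185  145   53   52 2075] [211. 171.] [array([606.1, 246.4]), array([110. , 115.8]), np.float64(6.4)]
[403 206  11  51 421] [408. 232.] [array([ 447.9, -209.8]), array([115.4,  19.3]), np.float64(0.0)]
[471 209  13  51 412] [477. 234.] [array([ 436.2, -368.2]), array([ 19. , 115.4]), np.float64(79.6)]
[ 536  299  104  101 8189] [594. 353.] [array([ 164.1, -596.6]), array([195. , 232.6]), np.float64(11.1)]
```

View pics/c0.png

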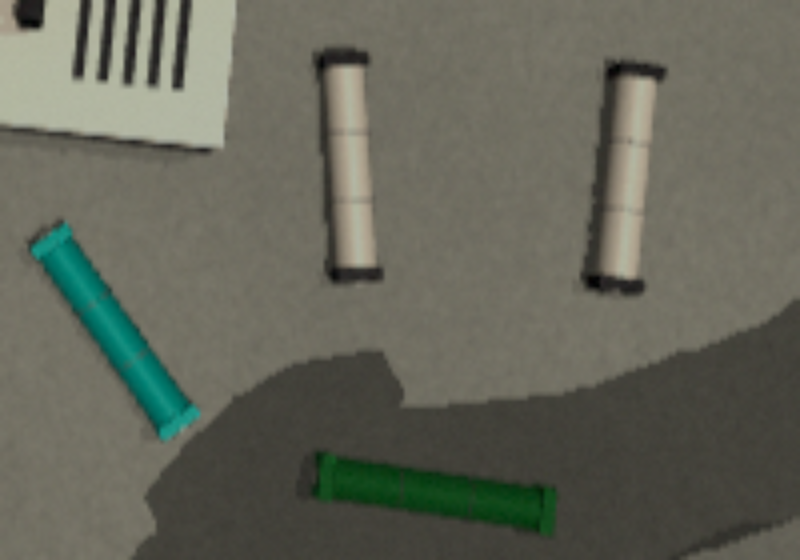

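The crop shows two white sticks with black caps as the true ones, and the teal and green sticks as look-alikes. I start toward the guard.

```bash
cat > d.py <<'E'
import sys; from h import *
# print turn and tool-frame shift (mm) from now to TCP goal x y z yaw (tool down), shift valid after the turn
g=list(map(float,sys.argv[1:5])); s=bot.observe(); 
G=Ro.from_euler('xyz',[np.pi,0,g[3]]); C=Ro.from_euler('xyz',s['tool_rot'])
d=G.inv().apply(np.array(g[:3])-s['position'])*1000
print('turn',(C.inv()*G).as_rotvec().round(3),'shift',d.round(1),'t',round(s['clock'],2),'pos',np.round(s['position'],4),'rot',np.round(s['tool_rot'],3),'F',np.round(s['force'],1),'w',round(s['grip_width'],4),'ff',round(s['finger_force'],1))
E
python3 -m jog '[[[0,0,0,0,0,0.12,1],[0,0,0,0,0,0.12,1],[0,0,0,0,0,0.12,1],[0,0,0,0,0,0.12,1]]]'
python3 -m jog '[[[17,-38,5,0,0,0,1],[17,-38,5,0,0,0,1],[17,-38,5,0,0,0,1],[17,-38,5,0,0,0,1],[17,-38,5,0,0,0,1]]]'
python3 d.py .556 -.028 .25 -.141
```

```text
clock: 2.6
position: [0.2042, -0.5907, 0.3039]
tool_rot: [-3.142, -0.0, -0.152]
force: [-0.7, 0.8, 0.3]
grip_width: 0.0856
finger_force: 0.0
clock: 3.1
position: [0.3168, -0.4138, 0.2789]
tool_rot: [3.141, -0.0, -0.147]
force: [0.3, -0.4, 0.2]
grip_width: 0.0853
finger_force: 0.0
turn [ 0.    -0.    -0.006] shift [ 182.6 -415.6   28.9] t 3.1 pos [ 0.3168 -0.4138  0.2789] rot [ 3.141 -0.    -0.147] F [ 0.3 -0.4  0.2] w 0.0853 ff 0.0
```

```bash

python3 -m jog '[[[16,-38,0,0,0,0,1],[16,-38,0,0,0,0,1],[16,-38,0,0,0,0,1],[16,-38,0,0,0,0,1],[16,-38,0,0,0,0,1]]]' >/dev/null
python3 -m jog '[[[17,-38,5,0,0,0,1],[17,-38,5,0,0,0,1],[17,-38,5,0,0,0,1],[17,-38,5,0,0,0,1],[17,-38,5,0,0,0,1]]]' >/dev/null
python3 -m jog '[[[16,-35,0,0,0,0,1],[0,0,0,0,0,0,1]]]' >/dev/null
python3 - <<'E'
from h import *
p=snap('top','t1.png')
for r in bot.spot_point('guard_grip',p)[:2]+bot.spot_point('guard_seat',p)[:2]+bot.spot_point('flat0_mid',p)[:6]: print(np.round(r['xyz'],3),round(r['conf'],2))
E
python3 d.py .556 -.028 .137 -.141
```

```text
[ 0.752 -0.197  0.002] 0.69
[ 0.264 -0.245  0.014] 0.63
[ 0.444 -0.206  0.016] 0.56
[0.795 0.017 0.   ] 0.46
turn [ 0.     0.    -0.007] shift [ -0.3  -4.1 116.9] t 4.5 pos [ 0.5557 -0.0321  0.2539] rot [ 3.141  0.    -0.148] F [ 0.4  0.1 -0.3] w 0.0855 ff 0.0
```

View pics/t1.png

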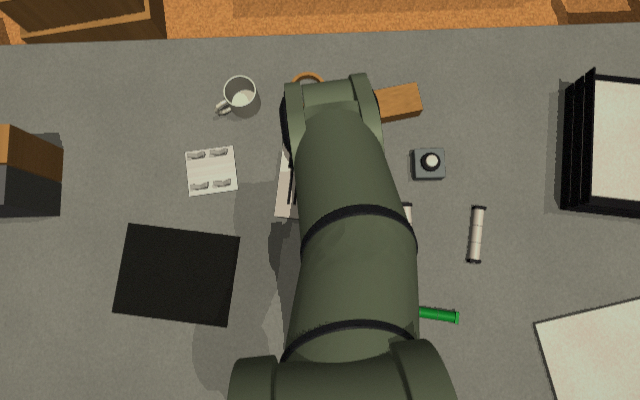

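The arm covers the dock in this view. No third white stick shows at the right: the light area at (590,360) is a fixed board. I descend and grip the handle.

```bash

python3 -m jog '[[[0,-4,35,0,0,-0.006,1],[0,0,35,0,0,0,0.6],[0,0,30,0,0,0,0.6],[0,0,17,0,0,0,0.6],[0,0,0,0,0,0,0.6]]]' 
python3 -m jog '[[[0,0,0,0,0,0,0],[0,0,0,0,0,0,0],[0,0,0,0,0,0,0],[0,0,0,0,0,0,0],[0,0,0,0,0,0,0]]]' 70
python3 -m jog '[[[0,0,-5,0,0,0,0],[0,0,-10,0,0,0,0],[0,0,-20,0,0,0,0],[0,0,-25,0,0,0,0],[0,0,-25,0,0,0,0]]]' 
python3 d.py .365 .331 .2 -.141
```

```text
clock: 5.0
position: [0.5553, -0.0284, 0.1351]
tool_rot: [3.141, 0.003, -0.143]
force: [-0.2, 0.2, 0.7]
grip_width: 0.0514
finger_force: 0.0
clock: 5.5
position: [0.5571, -0.0276, 0.1383]
tool_rot: [-3.142, -0.002, -0.142]
force: [-2.1, -1.3, 9.3]
grip_width: 0.0129
finger_force: 69.3
clock: 6.0
position: [0.5564, -0.0273, 0.2237]
tool_rot: [-3.141, -0.0, -0.141]
force: [-0.1, -0.3, -2.8]
grip_width: 0.013
finger_force: 68.2
turn [-0. -0. -0.] shift [-239.9 -327.8   23.7] t 6.0 pos [ 0.5564 -0.0273  0.2237] rot [-3.141 -0.    -0.141] F [-0.1 -0.3 -2.8] w 0.013 ff 68.2
```

```bash

python3 -m jog '[[[-12,-17,0,0,0,0,0],[-24,-33,0,0,0,0,0],[-24,-33,0,0,0,0,0],[-24,-33,0,0,0,0,0],[-24,-33,0,0,0,0,0]]]' >/dev/null
python3 -m jog '[[[-24,-33,10,0,0,0,0],[-24,-33,14,0,0,0,0],[-24,-33,0,0,0,0,0],[-24,-33,0,0,0,0,0],[-24,-33,0,0,0,0,0]]]' >/dev/null
python3 -m jog '[[[-12,-14,10,0,0,0,0],[0,0,35,0,0,0,0],[0,0,30,0,0,0,0],[0,0,10,0,0,0,0],[0,0,0,0,0,0,0]]]'
python3 d.py .365 .331 .094 -.141
```

```text
clock: 7.5
position: [0.3685, 0.3247, 0.1125]
tool_rot: [3.14, 0.001, -0.142]
force: [1.2, -0.8, -2.0]
grip_width: 0.0129
finger_force: 68.6
turn [ 0.002  0.001 -0.001] shift [-4.3 -5.8 18.5] t 7.5 pos [0.3685 0.3247 0.1125] rot [ 3.14e+00  1.00e-03 -1.42e-01] F [ 1.2 -0.8 -2. ] w 0.0129 ff 68.6
```

```bash

python3 -m jog '[[[-4,-6,5,0,0,0,0],[0,0,7,0,0,0,0],[0,0,5,0,0,0,0],[0,0,2,0,0,0,0],[0,0,0,0,0,0,0]]]'
python3 -m jog '[[[0,0,0,0,0,0,0.3],[0,0,0,0,0,0,0.4],[0,0,0,0,0,0,0.4],[0,0,0,0,0,0,0.4],[0,0,-10,0,0,0,0.4]]]'
python3 -m jog '[[[0,0,-30,0,0,0,0.4],[0,0,-40,0,0,0,0.4],[0,0,-40,0,0,0,0.4],[0,0,-35,0,0,0,0.5],[0,0,0,0,0,0,0.5]]]'
python3 - <<'E'
from h import *
p=snap('top','t2.png');q=snap('side','s2.png')
for pp in (p,q):
  print(pp['shot'])
  for n in ['guard_seat','mat_top','dock_rim','done0_mid','lane0','rest0']:
    for r in bot.spot_point(n,pp)[:6]: print(n,np.round(r['xyz'],3),round(r['conf'],2),proj(pp,r['xyz']))
cv2.imwrite('pics/c2.png',cv2.resize(np.hstack([p['img'][130:250,180:450]]),None,fx=2.9,fy=2.9)[:,:,::-1])
E
```

```text
clock: 8.0
position: [0.3655, 0.3316, 0.0943]
tool_rot: [-3.142, 0.0, -0.141]
force: [-4.5, -1.7, 11.0]
grip_width: 0.0127
finger_force: 70.6
clock: 8.5
position: [0.3652, 0.3311, 0.1033]
tool_rot: [3.14, 0.001, -0.141]
force: [-0.9, 0.1, 0.5]
grip_width: 0.0339
finger_force: 0.0
clock: 9.0
position: [0.3666, 0.3324, 0.2535]
tool_rot: [-3.136, -0.003, -0.142]
force: [-0.3, 0.5, -1.1]
grip_width: 0.0428
finger_force: 0.0
6
guard_seat [0.364 0.331 0.007] 0.75 [174.9 275. ]
guard_seat [ 0.602 -0.265  0.062] 0.24 [431.2 160.6]
dock_rim [ 0.557 -0.03   0.056] 0.67 [328.  184.1]
done0_mid [ 0.542 -0.081  0.032] 0.64 [350.3 191.5]
lane0 [ 0.546 -0.08   0.028] 0.91 [350.  190.1]
lane0 [0.56  0.021 0.033] 0.79 [306.  185.1]
lane0 [ 0.554 -0.029  0.029] 0.7 [327.7 187.3]
rest0 [0.613 0.226 0.038] 0.91 [217.7 165.6]
rest0 [ 0.439 -0.368  0.009] 0.51 [475.7 233.1]
7
guard_seat [0.364 0.331 0.007] 0.58 [272.1 314.7]
dock_rim [0.358 0.33  0.036] 0.35 [273.8 308.7]
done0_mid [ 0.549 -0.08   0.029] 0.81 [323.6 192.4]
done0_mid [ 0.445 -0.211  0.014] 0.39 [376.  189.9]
lane0 [ 0.549 -0.082  0.029] 0.81 [324.1 191.9]
lane0 [ 0.559 -0.028  0.028] 0.78 [309.8 199.6]
lane0 [0.562 0.025 0.032] 0.73 [297.1 207.1]
lane0 [ 0.753 -0.196 -0.002] 0.56 [299.7 156.9]
rest0 [0.604 0.274 0.039] 0.85 [222.7 245.3]
rest0 [0.608 0.222 0.037] 0.73 [236.1 234.6]
rest0 [ 0.776  0.171 -0.   ] 0.63 [212.1 208.1]
rest0 [ 0.557 -0.032  0.032] 0.22 [311.3 198.4]
```

View pics/t2.png

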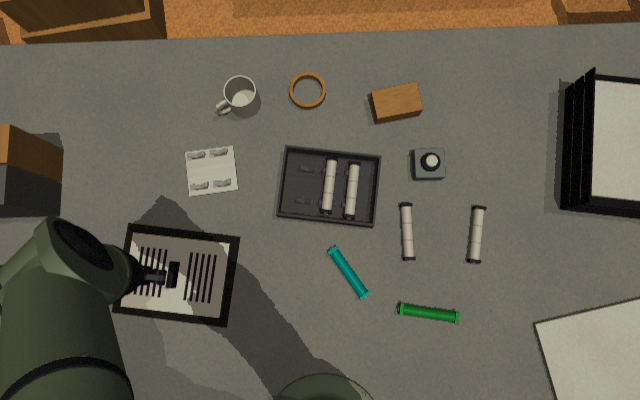

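View pics/c2.png

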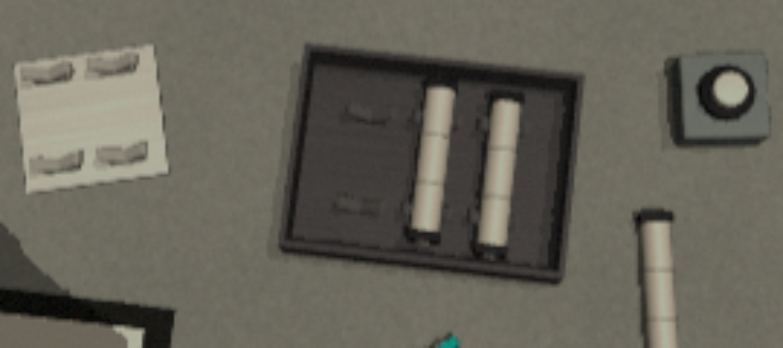

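Guard lies on the mat near (175,275). Two charged sticks sit in the middle lane (329,185) and right lane (352,189) of the dock, and the left lane is empty. The rack is at (212,171). I go for the right-lane stick.

```bash

python3 - <<'E'
from h import *
p=bot.grab_frame('top')
print([back(p,uv,.034).round(4) for uv in [(329,185.2),(352.2,189.5)]])
for n in ['done0_mid','dock_rim','lane0']:
    for r in bot.spot_point(n,p)[:6]: print(n,np.round(r['xyz'],3),round(r['conf'],2))
E
python3 -m jog '[[[12,19,0,0,0,0,0.5],[24,38,0,0,0,0,0.5],[24,38,0,0,0,0,0.5],[24,38,0,0,0,0,0.5],[24,38,0,0,0,0,0.5]]]' >/dev/null
python3 -m jog '[[[24,39,10,0,0,0,0.5],[24,38,20,0,0,0,0.5],[24,38,20,0,0,0,0.5],[24,39,20,0,0,0,0.5],[24,38,10,0,0,0,0.5]]]' >/dev/null
python3 -m jog '[[[10,19,0,0,0,0,0.5],[0,0,0,0,0,0,0.5]]]'
python3 d.py .548 -.082 .088 -.141
```

```text
[array([ 0.5581, -0.0319,  0.034 ]), array([ 0.5463, -0.0851,  0.034 ])]
done0_mid [ 0.542 -0.081  0.028] 0.91
dock_rim [ 0.556 -0.03   0.054] 0.61
dock_rim [ 0.548 -0.08   0.03 ] 0.16
lane0 [ 0.548 -0.081  0.032] 0.94
lane0 [0.563 0.02  0.034] 0.59
lane0 [ 0.553 -0.028  0.028] 0.56
clock: 11.1
position: [0.5477, -0.0839, 0.1684]
tool_rot: [3.14, 0.0, -0.146]
force: [-0.9, 1.1, 0.2]
grip_width: 0.0429
finger_force: 0.0
turn [ 0.002  0.    -0.005] shift [ 0.  -1.9 80.4] t 11.1 pos [ 0.5477 -0.0839  0.1684] rot [ 3.14   0.    -0.146] F [-0.9  1.1  0.2] w 0.0429 ff 0.0
```

```bash

python3 -m jog '[[[0,-1,20,0,0,-0.005,0.5],[0,0,30,0,0,0,0.5],[0,0,20,0,0,0,0.5],[0,0,10,0,0,0,0.5],[0,0,0,0,0,0,0.5]]]' 
python3 -m jog '[[[0,0,0,0,0,0,0],[0,0,0,0,0,0,0],[0,0,0,0,0,0,0],[0,0,0,0,0,0,0]]]' 60
python3 -m jog '[[[0,0,-5,0,0,0,0],[0,0,-15,0,0,0,0],[0,0,-30,0,0,0,0],[0,0,-40,0,0,0,0],[0,0,-20,0,0,0,0]]]' 
python3 d.py .605 .276 .15 .12
```

```text
clock: 11.6
position: [0.547, -0.0787, 0.088]
tool_rot: [3.141, 0.002, -0.136]
force: [-0.2, -0.3, 0.5]
grip_width: 0.0422
finger_force: 0.0
clock: 12.0
position: [0.5475, -0.0819, 0.0902]
tool_rot: [3.139, -0.001, -0.139]
force: [-2.9, -15.4, 2.7]
grip_width: 0.0218
finger_force: 58.8
clock: 12.5
position: [0.5484, -0.0791, 0.2032]
tool_rot: [-3.141, -0.004, -0.136]
force: [0.1, -0.3, -2.1]
grip_width: 0.0217
finger_force: 58.9
turn [ 0.    -0.004 -0.256] shift [  98.7 -345.7   53.2] t 12.5 pos [ 0.5484 -0.0791  0.2032] rot [-3.141 -0.004 -0.136] F [ 0.1 -0.3 -2.1] w 0.0217 ff 58.9
```

```bash

python3 -m jog '[[[0,0,0,0,0,-0.085,0],[0,0,0,0,0,-0.085,0],[0,0,0,0,0,-0.085,0],[5,-17,0,0,0,0,0],[10,-35,0,0,0,0,0]]]' >/dev/null
python3 -m jog '[[[10,-35,0,0,0,0,0],[10,-35,0,0,0,0,0],[10,-35,0,0,0,0,0],[10,-35,0,0,0,0,0],[10,-35,0,0,0,0,0]]]' >/dev/null
python3 -m jog '[[[10,-35,0,0,0,0,0],[10,-35,10,0,0,0,0],[10,-35,20,0,0,0,0],[4,-14,20,0,0,0,0],[0,0,0,0,0,0,0]]]' 
python3 - <<'E'
from h import *
p=snap('side','s3.png')
cv2.imwrite('pics/c3.png',cv2.resize(p['img'][150:290,140:330],None,fx=4,fy=4)[:,:,::-1])
for n in ['done0_mid','rest0']:
    for r in bot.spot_point(n,p)[:4]: print(n,np.round(r['xyz'],3),round(r['conf'],2),proj(p,r['xyz']))
E
python3 d.py .605 .276 .096 .12
```

```text
clock: 14.0
position: [0.6032, 0.2791, 0.1476]
tool_rot: [-3.141, 0.003, 0.123]
force: [-1.1, -0.3, -0.9]
grip_width: 0.0221
finger_force: 59.0
done0_mid [0.602 0.28  0.089] 0.71 [219.3 233.6]
rest0 [0.604 0.272 0.04 ] 0.87 [223.1 244.6]
rest0 [0.61  0.223 0.037] 0.6 [235.4 234.5]
turn [ 0.    -0.001 -0.002] shift [-0.1 -0.7 54.3] t 14.15 pos [0.6052 0.2753 0.1503] rot [ 3.141e+00 -1.000e-03  1.180e-01] F [ 0.9 -0.2 -0.3] w 0.0228 ff 42.6
```

View pics/c3.png

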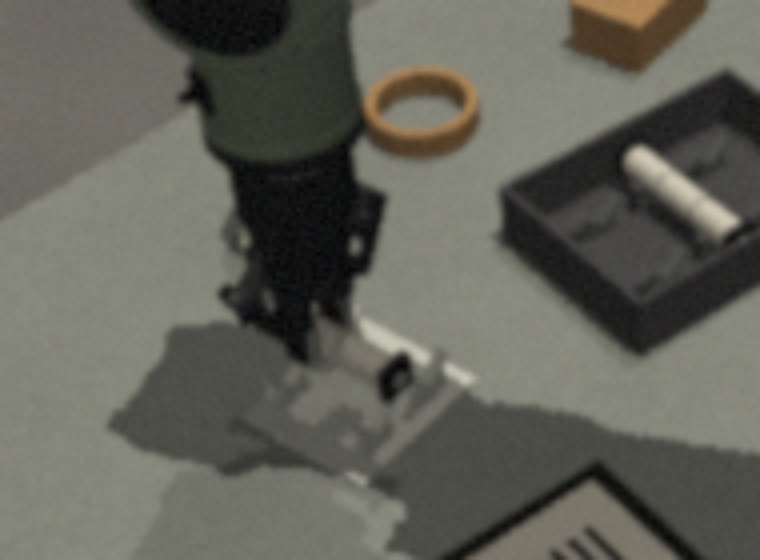

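The stick hangs over the rack's left lane, still held. The grip force has just slackened to 43 N, so I let the grip recover before lowering.

```bash

python3 -m jog '[[[0,0,0,0,0,0,0],[0,0,0,0,0,0,0],[0,0,0,0,0,0,0],[0,0,0,0,0,0,0],[0,0,0,0,0,0,0]]]' 60
python3 - <<'E'
from h import *
p=bot.grab_frame('side')
for n in ['done0_mid']:
    for r in bot.spot_point(n,p)[:4]: print(n,np.round(r['xyz'],3),round(r['conf'],2),proj(p,r['xyz']))
cv2.imwrite('pics/c4.png',cv2.resize(p['img'][200:270,170:280],None,fx=6,fy=6)[:,:,::-1])
E
python3 d.py .605 .276 .096 .12
```

```text
clock: 14.65
position: [0.6049, 0.2759, 0.1488]
tool_rot: [3.141, 0.0, 0.118]
force: [-0.6, -0.3, -2.1]
grip_width: 0.0219
finger_force: 60.9
done0_mid [0.602 0.278 0.088] 0.61 [219.6 233.5]
done0_mid [ 0.602 -0.262  0.065] 0.47 [347.2 149.8]
turn [ 0.     0.001 -0.001] shift [ 0.2  0.  52.7] t 14.75 pos [0.6048 0.276  0.1487] rot [3.141e+00 1.000e-03 1.190e-01] F [ 0.2  0.3 -1.3] w 0.0218 ff 60.9
```

View pics/c4.png

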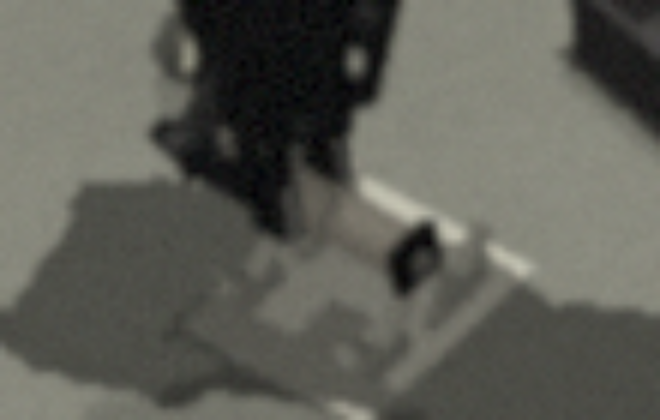

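The stick is still level and held at 61 N. I lower it into the notches.

```bash

python3 -m jog '[[[0,0,18,0,0,0,0],[0,0,20,0,0,0,0],[0,0,9,0,0,0,0],[0,0,4,0,0,0,0],[0,0,0,0,0,0,0]]]'
python3 -m jog '[[[0,0,1.5,0,0,0,0],[0,0,0,0,0,0,0]]]' 
python3 -m jog '[[[0,0,0,0,0,0,0.1],[0,0,0,0,0,0,0.3],[0,0,0,0,0,0,0.5],[0,0,0,0,0,0,0.5],[0,0,-10,0,0,0,0.5]]]'
python3 -m jog '[[[0,0,-25,0,0,0,0.5],[0,0,-35,0,0,0,0.5],[0,0,-30,0,0,0,0.5],[0,0,-10,0,0,0,0.5]]]'
python3 d.py .5565 -.0295 .16 -.141
```

```text
clock: 15.25
position: [0.6047, 0.2769, 0.0979]
tool_rot: [-3.141, 0.0, 0.119]
force: [-0.6, 3.0, 0.7]
grip_width: 0.0215
finger_force: 61.3
clock: 15.45
position: [0.6049, 0.2772, 0.0974]
tool_rot: [-3.14, -0.0, 0.119]
force: [-5.2, 3.9, 9.0]
grip_width: 0.0222
finger_force: 62.5
clock: 15.95
position: [0.6044, 0.2755, 0.1054]
tool_rot: [3.14, 0.002, 0.118]
force: [-1.0, 0.6, -0.2]
grip_width: 0.0427
finger_force: 0.0
clock: 16.35
position: [0.606, 0.2762, 0.2102]
tool_rot: [-3.14, -0.004, 0.118]
force: [0.1, -0.3, 0.5]
grip_width: 0.0425
finger_force: 0.0
turn [-0.002 -0.004  0.259] shift [ -6.  309.6  50.2] t 16.35 pos [0.606  0.2762 0.2102] rot [-3.14  -0.004  0.118] F [ 0.1 -0.3  0.5] w 0.0425 ff 0.0
```

```bash

python3 -m jog '[[[0,0,0,0,0,0.087,0.5],[0,0,0,0,0,0.086,0.5],[0,0,0,0,0,0.086,0.5],[0,20,0,0,0,0,0.5],[-1,40,0,0,0,0,0.5]]]' >/dev/null
python3 -m jog '[[[-1,40,0,0,0,0,0.5],[-1,40,0,0,0,0,0.5],[-1,40,0,0,0,0,0.5],[-1,40,0,0,0,0,0.5],[-1,40,15,0,0,0,0.5]]]' >/dev/null
python3 -m jog '[[[0,34,15,0,0,0,0.5],[0,16,20,0,0,0,0.5],[0,0,0,0,0,0,0.5]]]' >/dev/null
python3 - <<'E'
from h import *
p=bot.grab_frame('side'); q=bot.grab_frame('top')
for pp in (p,q):
  for n in ['done0_mid','rest0']:
    for r in bot.spot_point(n,pp)[:4]: print(n,np.round(r['xyz'],3),round(r['conf'],2))
E
python3 d.py .557 -.030 .088 -.141
```

```text
done0_mid [0.602 0.279 0.037] 0.77
rest0 [0.607 0.222 0.036] 0.8
rest0 [0.607 0.271 0.037] 0.67
done0_mid [0.599 0.28  0.033] 0.69
rest0 [0.61  0.224 0.035] 0.91
rest0 [0.604 0.281 0.039] 0.75
turn [-0.    -0.001  0.002] shift [ 1.1  0.9 69. ] t 17.95 pos [ 0.556 -0.029  0.157] rot [-3.141e+00 -1.000e-03 -1.390e-01] F [ 0.4  0.4 -0.3] w 0.0428 ff 0.0
```

Stick one is seated at (.602,.279,.036). Now the middle one.

```bash

python3 -m jog '[[[1,1,20,0,0,0,0.5],[0,0,25,0,0,0,0.5],[0,0,16,0,0,0,0.5],[0,0,8,0,0,0,0.5],[0,0,0,0,0,0,0.5]]]' 
python3 -m jog '[[[0,0,0,0,0,0,0],[0,0,0,0,0,0,0],[0,0,0,0,0,0,0],[0,0,0,0,0,0,0]]]' 60
python3 -m jog '[[[0,0,-5,0,0,0,0],[0,0,-15,0,0,0,0],[0,0,-30,0,0,0,0],[0,0,-40,0,0,0,0],[0,0,-20,0,0,0,0]]]' 
python3 d.py .611 .2225 .15 .12
```

```text
clock: 18.45
position: [0.5562, -0.0307, 0.0869]
tool_rot: [3.141, 0.001, -0.14]
force: [-0.1, -0.4, 0.4]
grip_width: 0.0431
finger_force: 0.0
clock: 18.85
position: [0.5571, -0.0295, 0.0885]
tool_rot: [-3.14, -0.001, -0.139]
force: [0.8, 9.7, 3.5]
grip_width: 0.022
finger_force: 58.6
clock: 19.35
position: [0.5571, -0.0316, 0.2016]
tool_rot: [-3.141, -0.003, -0.141]
force: [-0.3, -0.5, -2.1]
grip_width: 0.0222
finger_force: 58.9
turn [ 0.    -0.003 -0.261] shift [  83.9 -245.9   51.6] t 19.35 pos [ 0.5571 -0.0316  0.2016] rot [-3.141e+00 -3.000e-03 -1.410e-01] F [-0.3 -0.5 -2.1] w 0.0222 ff 58.9
```

```bash

python3 -m jog '[[[0,0,0,0,0,-0.087,0],[0,0,0,0,0,-0.087,0],[0,0,0,0,0,-0.087,0],[6,-17,0,0,0,0,0],[12,-35,0,0,0,0,0]]]' >/dev/null
python3 -m jog '[[[12,-35,0,0,0,0,0],[12,-35,0,0,0,0,0],[12,-35,0,0,0,0,0],[12,-35,10,0,0,0,0],[12,-35,20,0,0,0,0]]]' >/dev/null
python3 -m jog '[[[6,-19,20,0,0,0,0],[0,0,0,0,0,0,0],[0,0,0,0,0,0,0]]]' 
python3 d.py .611 .2225 .096 .12
```

```text
clock: 20.65
position: [0.6102, 0.2228, 0.1481]
tool_rot: [3.141, 0.0, 0.121]
force: [0.1, -0.4, -1.3]
grip_width: 0.0222
finger_force: 59.0
turn [0.001 0.    0.001] shift [ 0.8  0.4 52.1] t 20.65 pos [0.6102 0.2228 0.1481] rot [3.141 0.    0.121] F [ 0.1 -0.4 -1.3] w 0.0222 ff 59.0
```

```bash

python3 -m jog '[[[1,0,18,0,0,0,0],[0,0,20,0,0,0,0],[0,0,9,0,0,0,0],[0,0,4,0,0,0,0],[0,0,0,0,0,0,0]]]'
python3 -m jog '[[[0,0,2,0,0,0,0],[0,0,0,0,0,0,0]]]' 
python3 -m jog '[[[0,0,0,0,0,0,0.1],[0,0,0,0,0,0,0.3],[0,0,0,0,0,0,0.5],[0,0,0,0,0,0,0.5],[0,0,-10,0,0,0,0.5]]]'
python3 -m jog '[[[0,0,-25,0,0,0,0.5],[0,0,-35,0,0,0,0.5],[0,0,-40,0,0,0,0.5],[0,0,-40,0,0,0,0.5]]]' >/dev/null
python3 - <<'E'
from h import *
p=bot.grab_frame('side'); q=snap('top','t5.png')
for pp in (p,q):
  for n in ['done0_mid','flat0_mid']:
    for r in bot.spot_point(n,pp)[:4]: print(n,np.round(r['xyz'],3),round(r['conf'],2))
for r in bot.trace('flat0_mid',q)[:5]:
    ys,xs=np.where(r['region']); P=np.array([back(q,(x,y),.018)[:2] for x,y in zip(xs,ys)])
    c=P.mean(0); u,s,v=np.linalg.svd(P-c); print(c.round(4),'yaw',round(np.arctan(v[0][1]/v[0][0]),3),q['img'][ys,xs].mean(0).round(),xs.mean(),ys.mean())
E
python3 d.py .446 -.209 .2 0
```

```text
clock: 21.15
position: [0.6113, 0.2231, 0.0965]
tool_rot: [-3.141, 0.0, 0.12]
force: [-0.8, 0.8, -1.7]
grip_width: 0.0221
finger_force: 59.0
clock: 21.35
position: [0.6116, 0.2238, 0.0955]
tool_rot: [-3.141, -0.001, 0.121]
force: [-2.4, 3.8, 7.6]
grip_width: 0.0222
finger_force: 60.1
clock: 21.85
position: [0.6106, 0.2227, 0.1035]
tool_rot: [3.141, 0.002, 0.12]
force: [-0.4, 0.7, -0.4]
grip_width: 0.0426
finger_force: 0.0
done0_mid [0.601 0.281 0.036] 0.6
flat0_mid [ 0.356 -0.07   0.014] 0.75
flat0_mid [ 0.26  -0.246  0.015] 0.7
flat0_mid [ 0.42  -0.235  0.012] 0.6
flat0_mid [ 0.358 -0.065  0.014] 0.8
flat0_mid [ 0.264 -0.244  0.013] 0.69
flat0_mid [ 0.42  -0.231  0.015] 0.58
[ 0.4206 -0.2332] yaw -0.007 [150. 143. 127.] 418.5552050473186 242.5583596214511
[ 0.3537 -0.0706] yaw 0.587 [ 15. 130. 117.] 349.01015228426394 274.160744500846
[ 0.2617 -0.2442] yaw 1.393 [ 35. 115.  48.] 427.99551569506724 313.2780269058296
turn [0.001 0.002 0.121] shift [-164.8  432.1   43.3] t 22.6 pos [0.6108 0.2231 0.2433] rot [3.141e+00 2.000e-03 1.210e-01] F [-0.7 -0.4 -0.2] w 0.0427 ff 0.0
```

View pics/t5.png

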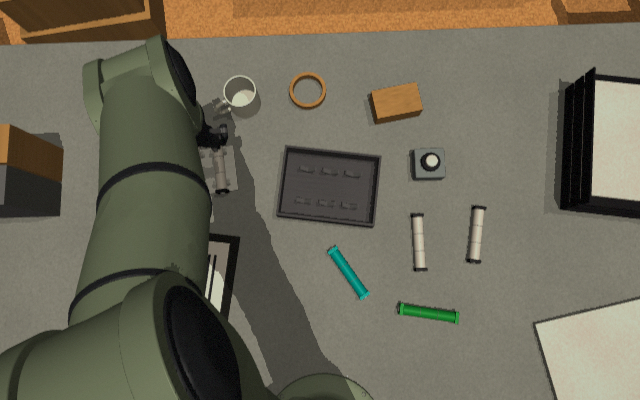

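The right-hand stick has been knocked to (418,242). The other white stick is still at (477,234) and the dock is empty at (330,187). I go for the knocked one.

```bash

python3 -m jog '[[[0,0,0,0,0,0.06,0.7],[0,0,0,0,0,0.06,0.7],[-9,21,0,0,0,0,0.7],[-17,42,0,0,0,0,0.7],[-17,42,0,0,0,0,0.7]]]' >/dev/null
python3 -m jog '[[[-17,42,0,0,0,0,0.7],[-17,42,0,0,0,0,0.7],[-17,42,0,0,0,0,0.7],[-17,42,0,0,0,0,0.7],[-17,42,0,0,0,0,0.7]]]' >/dev/null
python3 -m jog '[[[-17,42,20,0,0,0,0.7],[-17,42,20,0,0,0,0.7],[-11,15,20,0,0,0,0.7],[0,0,20,0,0,0,0.7],[0,0,0,0,0,0,0.7]]]' >/dev/null
python3 - <<'E'
from h import *
p=bot.grab_frame('side'); q=bot.grab_frame('top')
for pp in (p,q):
  for n in ['done0_mid','flat0_mid']:
    for r in bot.spot_point(n,pp)[:5]: print(n,np.round(r['xyz'],3),round(r['conf'],2))
hsv=cv2.cvtColor(q['img'],cv2.COLOR_RGB2HSV)
w=((hsv[...,2]>125)&(hsv[...,1]<70)).astype(np.uint8)
n,l,st,ce=cv2.connectedComponentsWithStats(w)
for k in range(1,n):
    if 100<st[k,4]<1500:
        ys,xs=np.where(l==k); P=np.array([back(q,(x,y),.02)[:2] for x,y in zip(xs,ys)])
        c=P.mean(0); u,s,v=np.linalg.svd(P-c); print(st[k],c.round(4),'yaw',round(np.arctan(v[0][1]/v[0][0]),3))
E
python3 d.py .4206 -.2332 .078 0
```

```text
done0_mid [0.604 0.279 0.035] 0.72
done0_mid [0.608 0.223 0.037] 0.2
flat0_mid [ 0.354 -0.07   0.015] 0.87
flat0_mid [ 0.262 -0.246  0.015] 0.87
done0_mid [0.599 0.28  0.037] 0.67
flat0_mid [ 0.357 -0.07   0.011] 0.64
[463  28  24  16 145] [ 0.9252 -0.4098] yaw 1.019
[486  28  19  17 107] [ 0.9195 -0.4479] yaw -0.643
[460  30  17  23 111] [ 0.9067 -0.3837] yaw 0.541
[235  36  43  38 457] [0.8946 0.1282] yaw -0.462
[188  38  45  23 453] [0.9176 0.2517] yaw 1.543
[ 66  43  25  16 161] [0.923  0.5773] yaw 1.164
[437  43  33  17 151] [ 0.8802 -0.3485] yaw 1.511
[162  48  30  38 325] [0.8635 0.3292] yaw -0.556
[378  52  33  16 147] [ 0.867  -0.2058] yaw -1.336
[441  59  33  23 235] [ 0.837  -0.3466] yaw 1.112
[384 145  26  37 359] [ 0.6118 -0.1977] yaw 0.107
[533 148  13  31 135] [ 0.6017 -0.531 ] yaw 0.026
[ 98 154  46  58 831] [0.5784 0.4547] yaw -0.195
[426 155  12  12 109] [ 0.6125 -0.2757] yaw -0.021
[521 171  20  25 116] [ 0.5499 -0.5091] yaw 0.069
[ 41 223  20  30 158] [0.4551 0.6242] yaw 0.038
[495 233  38  55 775] [ 0.375  -0.4402] yaw 0.265
[600 232  40  65 936] [ 0.36   -0.6901] yaw -0.119
[348 258  43  52 598] [ 0.3258 -0.1174] yaw -0.513
[510 281  18  12 102] [ 0.3138 -0.4516] yaw -1.439
[232 287  20  25 107] [0.3055 0.1733] yaw 0.706
[510 293  20  36 292] [ 0.261  -0.4451] yaw -0.009
[105 308  29  25 242] [0.2638 0.4539] yaw 1.204
[185 323  18  18 128] [0.2381 0.2863] yaw 0.788
[163 327  25  42 286] [0.2009 0.3246] yaw -0.439
turn [ 0.001 -0.001  0.002] shift [-18.4  42.7  87.1] t 24.4 pos [ 0.439  -0.1905  0.1651] rot [ 3.141e+00 -1.000e-03  2.000e-03] F [-0.6  0.4  0.1] w 0.06 ff 0.0
```

```bash

python3 - <<'E'
from h import *
q=bot.grab_frame('top'); im=cv2.imread('pics/t5.png')[:,:,::-1]
for (x0,x1,y0,y1) in [(408,432,208,276),(464,490,200,268)]:
    g=im[y0:y1,x0:x1].astype(int).min(2); m=g>np.median(g)+22
    n,l,st,ce=cv2.connectedComponentsWithStats(m.astype(np.uint8)); k=1+np.argmax(st[1:,4])
    ys,xs=np.where(l==k); P=np.array([back(q,(x+x0,y+y0),.02)[:2] for x,y in zip(xs,ys)])
    c=P.mean(0); u,s,v=np.linalg.svd(P-c); print(st[k],c.round(4),'yaw',round(np.arctan(v[0][1]/v[0][0]),3),np.ptp(P@v[0]),np.ptp(P@v[1]))
E
python3 -m jog '[[[-9,21,0,0,0,0,0.7],[-9,21,0,0,0,0,0.7],[0,0,20,0,0,0,0.7],[0,0,0,0,0,0,0.7]]]' >/dev/null
python3 d.py .4206 -.2332 .078 0
```

```text
[  7   9  10  51 366] [ 0.4221 -0.2352] yaw 0.002 0.11459724315197328 0.017063952146639944
[  8  10  12  50 339] [ 0.4356 -0.369 ] yaw -0.182 0.11374923688410848 0.01602200356615635
turn [-0.     0.002  0.   ] shift [ 0.7  0.4 65.5] t 24.85 pos [ 0.4199 -0.2328  0.1435] rot [-3.141e+00  2.000e-03  0.000e+00] F [-0.   0.   0.4] w 0.0598 ff 0.0
```

```bash

python3 -m jog '[[[1,1,25,0,0,0,0.7],[0,0,25,0,0,0,0.7],[0,0,12,0,0,0,0.7],[0,0,4,0,0,0,0.7],[0,0,0,0,0,0,0.7]]]' 
python3 -m jog '[[[0,0,0,0,0,0,0],[0,0,0,0,0,0,0],[0,0,0,0,0,0,0],[0,0,0,0,0,0,0],[0,0,0,0,0,0,0]]]' 60
python3 -m jog '[[[0,0,-5,0,0,0,0],[0,0,-15,0,0,0,0],[0,0,-30,0,0,0,0],[0,0,-40,0,0,0,0],[0,0,-30,0,0,0,0]]]' 
python3 d.py .549 -.082 .16 -.141
```

```text
clock: 25.35
position: [0.4216, -0.2337, 0.0787]
tool_rot: [3.141, 0.001, 0.001]
force: [-0.2, 0.4, 0.7]
grip_width: 0.0601
finger_force: 0.0
clock: 25.85
position: [0.4218, -0.234, 0.0794]
tool_rot: [3.141, -0.001, 0.001]
force: [-3.0, 1.4, 15.1]
grip_width: 0.0218
finger_force: 58.1
clock: 26.35
position: [0.4214, -0.234, 0.2007]
tool_rot: [3.141, -0.001, 0.0]
force: [1.1, 0.5, -1.6]
grip_width: 0.0216
finger_force: 59.1
turn [ 0.001 -0.001  0.141] shift [ 105.  -168.4   40.7] t 26.35 pos [ 0.4214 -0.234   0.2007] rot [ 3.141e+00 -1.000e-03  0.000e+00] F [ 1.1  0.5 -1.6] w 0.0216 ff 59.1
```

```bash

python3 -m jog '[[[0,0,0,0,0,0.07,0],[0,0,0,0,0,0.071,0],[10,-16,0,0,0,0,0],[20,-32,0,0,0,0,0],[20,-32,0,0,0,0,0]]]' >/dev/null
python3 -m jog '[[[20,-32,0,0,0,0,0],[20,-32,10,0,0,0,0],[15,-24,20,0,0,0,0],[0,0,10,0,0,0,0],[0,0,0,0,0,0,0]]]'
python3 - <<'E'
from h import *
for c in ('side','top'):
  p=bot.grab_frame(c)
  for n in ['flat0_mid','dock_rim','lane0']:
    for r in bot.spot_point(n,p)[:5]: print(n,np.round(r['xyz'],3),round(r['conf'],2))
E
python3 d.py .549 -.082 .096 -.141
```

```text
clock: 27.35
position: [0.5483, -0.0818, 0.1573]
tool_rot: [3.141, 0.003, -0.139]
force: [-0.9, -1.3, -0.9]
grip_width: 0.0218
finger_force: 59.2
flat0_mid [ 0.356 -0.068  0.016] 0.87
flat0_mid [ 0.262 -0.243  0.02 ] 0.75
flat0_mid [ 0.551 -0.083  0.091] 0.59
dock_rim [ 0.553 -0.028  0.054] 0.73
dock_rim [ 0.603 -0.261  0.061] 0.39
lane0 [ 0.55  -0.084  0.03 ] 0.9
lane0 [ 0.556 -0.025  0.03 ] 0.82
flat0_mid [ 0.263 -0.242  0.014] 0.8
dock_rim [ 0.555 -0.029  0.055] 0.63
lane0 [0.564 0.02  0.025] 0.81
lane0 [ 0.553 -0.028  0.028] 0.56
lane0 [0.365 0.333 0.038] 0.41
turn [ 0. -0. -0.] shift [-0.  -0.6 62.9] t 27.75 pos [ 0.549  -0.0826  0.1589] rot [ 3.141 -0.    -0.141] F [-0.  -0.9 -2.1] w 0.0216 ff 59.2
```

```bash

python3 -m jog '[[[0,0,20,0,0,0,0],[0,0,22,0,0,0,0],[0,0,12,0,0,0,0],[0,0,6,0,0,0,0],[0,0,0,0,0,0,0]]]'
python3 -m jog '[[[0,0,2,0,0,0,0],[0,0,1.5,0,0,0,0],[0,0,0,0,0,0,0]]]' 
```

```text
clock: 28.25
position: [0.5488, -0.0824, 0.098]
tool_rot: [3.141, 0.001, -0.141]
force: [0.5, 0.7, -2.3]
grip_width: 0.0219
finger_force: 59.2
clock: 28.55
position: [0.5494, -0.0826, 0.0962]
tool_rot: [3.141, -0.001, -0.141]
force: [-4.5, -0.8, 16.1]
grip_width: 0.0214
finger_force: 61.2
```

Contact at the expected height. I release and go for the second stick at (.437,-.369), yaw -.18.

```bash

python3 -m jog '[[[0,0,0,0,0,0,0.1],[0,0,0,0,0,0,0.3],[0,0,0,0,0,0,0.5],[0,0,0,0,0,0,0.5],[0,0,-10,0,0,0,0.5]]]'
python3 -m jog '[[[0,0,-25,0,0,0,0.5],[0,0,-35,0,0,0,0.5],[0,0,-30,0,0,0,0.5],[0,0,0,0,0,0.02,0.7],[0,0,0,0,0,0.02,0.7]]]' >/dev/null
python3 d.py .436 -.3685 .14 -.182
```

```text
clock: 29.05
position: [0.5484, -0.0821, 0.1044]
tool_rot: [3.141, 0.002, -0.14]
force: [0.1, -0.6, -0.0]
grip_width: 0.0425
finger_force: 0.0
turn [-0.    -0.001  0.   ] shift [-59.4 302.1  55.7] t 29.55 pos [ 0.5491 -0.0822  0.1957] rot [-3.142e+00 -1.000e-03 -1.820e-01] F [ 0.9  0.2 -0.7] w 0.0601 ff 0.0
```

```bash

python3 -m jog '[[[-4,20,0,0,0,0,0.7],[-8,40,0,0,0,0,0.7],[-8,40,0,0,0,0,0.7],[-8,40,0,0,0,0,0.7],[-8,40,0,0,0,0,0.7]]]' >/dev/null
python3 -m jog '[[[-8,40,10,0,0,0,0.7],[-8,40,10,0,0,0,0.7],[-7,35,15,0,0,0,0.7],[0,7,15,0,0,0,0.7],[0,0,0,0,0,0,0.7]]]' >/dev/null
python3 - <<'E'
from h import *
for c in ('side','top'):
  p=snap(c,c+'6.png')
  for n in ['flat0_mid','done0_mid']:
    for r in bot.spot_point(n,p)[:5]: print(n,np.round(r['xyz'],3),round(r['conf'],2))
E
python3 d.py .436 -.3685 .079 -.182
```

```text
flat0_mid [ 0.262 -0.244  0.014] 0.79
flat0_mid [ 0.354 -0.069  0.016] 0.77
flat0_mid [ 0.55  -0.086  0.027] 0.68
done0_mid [0.603 0.284 0.036] 0.59
flat0_mid [ 0.359 -0.067  0.014] 0.83
flat0_mid [ 0.26  -0.245  0.013] 0.76
flat0_mid [ 0.549 -0.081  0.033] 0.61
done0_mid [0.601 0.278 0.038] 0.79
turn [ 0.    -0.     0.003] shift [-1.4  1.  66.5] t 30.85 pos [ 0.4376 -0.3678  0.1455] rot [ 3.141 -0.    -0.179] F [0.5 0.2 0.3] w 0.0598 ff 0.0
```

View pics/top6.png

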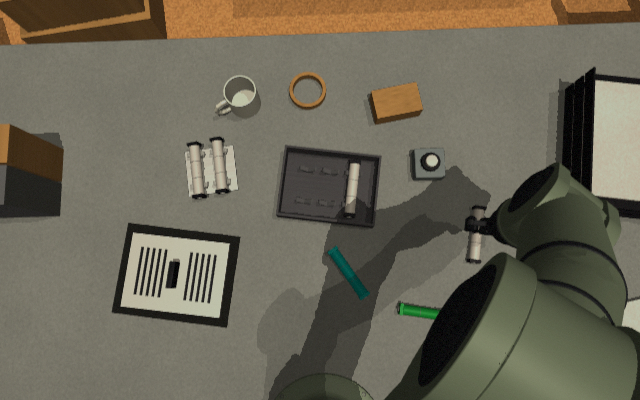

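Both charged sticks lie in the rack at (207,168), one flat is in the right dock lane at (352,190), and the gripper stands over the last white stick at (477,234). I descend.

```bash

python3 -m jog '[[[-1,1,25,0,0,0,0.7],[0,0,25,0,0,0,0.7],[0,0,12,0,0,0,0.7],[0,0,4,0,0,0,0.7],[0,0,0,0,0,0,0.7]]]' 
python3 -m jog '[[[0,0,0,0,0,0,0],[0,0,0,0,0,0,0],[0,0,0,0,0,0,0],[0,0,0,0,0,0,0],[0,0,0,0,0,0,0]]]' 60
python3 -m jog '[[[0,0,-5,0,0,0,0],[0,0,-15,0,0,0,0],[0,0,-30,0,0,0,0],[0,0,-40,0,0,0,0],[0,0,-30,0,0,-0.041,0]]]' 
python3 d.py .5565 -.0285 .16 -.141
```

```text
clock: 31.35
position: [0.4357, -0.3695, 0.0792]
tool_rot: [3.141, 0.0, -0.18]
force: [-0.4, -0.4, 0.4]
grip_width: 0.0598
finger_force: 0.0
clock: 31.85
position: [0.4359, -0.3697, 0.08]
tool_rot: [3.141, -0.001, -0.18]
force: [-1.2, 3.2, 11.4]
grip_width: 0.0216
finger_force: 58.3
clock: 32.35
position: [0.4356, -0.3698, 0.2021]
tool_rot: [3.14, -0.001, -0.14]
force: [-0.1, -0.8, -1.4]
grip_width: 0.0214
finger_force: 59.1
turn [ 0.001 -0.001  0.001] shift [  71.8 -354.9   42.1] t 32.35 pos [ 0.4356 -0.3698  0.2021] rot [ 3.14e+00 -1.00e-03 -1.40e-01] F [-0.1 -0.8 -1.4] w 0.0214 ff 59.1
```

```bash

python3 -m jog '[[[4,-18,0,0,0,0,0],[8,-37,0,0,0,0,0],[8,-37,0,0,0,0,0],[8,-37,0,0,0,0,0],[8,-37,0,0,0,0,0]]]' >/dev/null
python3 -m jog '[[[8,-37,0,0,0,0,0],[8,-37,0,0,0,0,0],[7,-37,10,0,0,0,0],[7,-37,10,0,0,0,0],[6,-41,10,0,0,0,0]]]' >/dev/null
python3 -m jog '[[[0,0,10,0,0,0,0],[0,0,0,0,0,0,0]]]' >/dev/null
python3 - <<'E'
from h import *
for c in ('side','top'):
  p=bot.grab_frame(c)
  for n in ['flat0_mid','lane0','dock_rim']:
    for r in bot.spot_point(n,p)[:5]: print(n,np.round(r['xyz'],3),round(r['conf'],2))
E
python3 d.py .5565 -.0290 .098 -.141
```

```text
flat0_mid [ 0.358 -0.069  0.015] 0.75
flat0_mid [ 0.263 -0.241  0.013] 0.74
flat0_mid [ 0.556 -0.032  0.087] 0.72
flat0_mid [0.362 0.334 0.008] 0.7
flat0_mid [0.604 0.282 0.036] 0.45
lane0 [0.561 0.023 0.03 ] 0.95
lane0 [ 0.546 -0.084  0.031] 0.92
lane0 [ 0.557 -0.026  0.03 ] 0.67
lane0 [0.605 0.273 0.038] 0.59
dock_rim [ 0.557 -0.028  0.053] 0.83
dock_rim [0.611 0.223 0.037] 0.52
dock_rim [0.612 0.224 0.037] 0.25
flat0_mid [ 0.262 -0.245  0.015] 0.83
flat0_mid [ 0.357 -0.068  0.012] 0.49
turn [ 0.    -0.     0.001] shift [ 0.3  0.4 61.3] t 33.95 pos [ 0.5562 -0.0286  0.1593] rot [ 3.141 -0.    -0.14 ] F [-0.4  0.1 -1.3] w 0.0213 ff 59.3
```

```bash

python3 -m jog '[[[0,0,20,0,0,0,0],[0,0,22,0,0,0,0],[0,0,12,0,0,0,0],[0,0,6,0,0,0,0],[0,0,0,0,0,0,0]]]'
python3 -m jog '[[[0,0,2,0,0,0,0],[0,0,1.5,0,0,0,0],[0,0,0,0,0,0,0]]]' 
```

```text
clock: 34.45
position: [0.556, -0.0284, 0.0986]
tool_rot: [3.141, 0.001, -0.14]
force: [0.4, 0.2, -1.1]
grip_width: 0.0216
finger_force: 59.3
clock: 34.75
position: [0.5566, -0.0288, 0.097]
tool_rot: [3.141, -0.001, -0.14]
force: [-5.7, -4.6, 19.0]
grip_width: 0.0218
finger_force: 61.5
```

```bash

python3 -m jog '[[[0,0,0,0,0,0,0.1],[0,0,0,0,0,0,0.3],[0,0,0,0,0,0,0.5],[0,0,0,0,0,0,0.5],[0,0,-10,0,0,0,0.5]]]'
python3 -m jog '[[[0,0,-25,0,0,0,0.5],[0,0,-35,0,0,0,0.5],[0,0,-30,0,0,0,0.5],[-12,-17,0,0,0,0,0.5],[-24,-33,0,0,0,0,0.5]]]' >/dev/null
python3 -m jog '[[[-24,-33,0,0,0,0,0.5],[-24,-33,0,0,0,0,0.5],[-24,-33,0,0,0,0,0.5],[-24,-33,0,0,0,0,0.5],[-24,-33,0,0,0,0,0.5]]]' >/dev/null
python3 -m jog '[[[-24,-33,0,0,0,0,0.5],[-24,-33,0,0,0,0,0.5],[-24,-33,0,0,0,0,0.5],[-12,-14,0,0,0,0,0.5],[0,0,0,0,0,0,0.5]]]' >/dev/null
python3 - <<'E'
from h import *
p=snap('top','t7.png'); q=bot.grab_frame('side')
cv2.imwrite('pics/c7.png',np.vstack([cv2.resize(p['img'][120:240,180:460],None,fx=2.5,fy=2.5),cv2.resize(q['img'][140:260,190:470],None,fx=2.5,fy=2.5)])[:,:,::-1])
for pp in (p,q):
  for n in ['guard_grip','guard_seat','flat0_mid','done0_mid']:
    for r in bot.spot_point(n,pp)[:5]: print(n,np.round(r['xyz'],3),round(r['conf'],2))
E
python3 d.py .365 .331 .096 -.141
```

```text
clock: 35.25
position: [0.5557, -0.0279, 0.1049]
tool_rot: [3.141, 0.002, -0.139]
force: [0.2, 0.4, 0.2]
grip_width: 0.0426
finger_force: 0.0
guard_grip [0.368 0.334 0.038] 0.86
guard_seat [0.362 0.333 0.008] 0.93
flat0_mid [ 0.545 -0.081  0.032] 0.73
flat0_mid [ 0.358 -0.068  0.014] 0.61
flat0_mid [ 0.265 -0.245  0.014] 0.56
flat0_mid [ 0.752 -0.197  0.002] 0.49
done0_mid [0.602 0.278 0.033] 0.79
done0_mid [ 0.601 -0.267  0.06 ] 0.69
guard_grip [0.362 0.327 0.038] 0.86
guard_seat [0.366 0.331 0.007] 0.93
flat0_mid [ 0.355 -0.07   0.016] 0.97
flat0_mid [ 0.549 -0.085  0.029] 0.74
flat0_mid [ 0.258 -0.244  0.014] 0.73
turn [0.    0.    0.001] shift [ 0.5 -1.3 99.3] t 37.25 pos [0.3643 0.3298 0.1953] rot [ 3.141  0.    -0.14 ] F [-0.   0.2  0.2] w 0.0425 ff 0.0
```

View pics/c7.png

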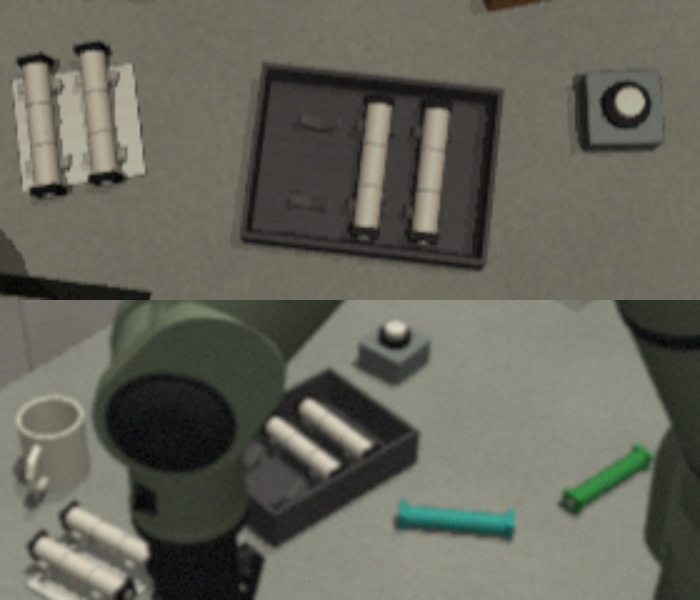

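Top half of the crop shows both charged sticks in the rack at (43,126) and (99,114), and both flats in dock lanes at (373,168) and (430,170). I check their angles numerically and grip the guard again.

```bash

python3 - <<'E'
from h import *
q=bot.grab_frame('top'); im=q['img']
C=lambda u,v:(u/2.5+180,v/2.5+120)
for n,a,b,z in [('rackL',(38,62),(48,190),.046),('rackR',(92,50),(106,178),.046),('mid',(381,103),(364,235),.04),('right',(438,106),(422,240),.04)]:
    A=back(q,C(*a),z);B=back(q,C(*b),z); d=A-B
    print(n,((A+B)/2).round(4)[:2],'yaw',round(np.arctan2(d[1],d[0]),3),'len',np.linalg.norm(d).round(4))
E
python3 -m jog '[[[0,-1,30,0,0,0,0.5],[0,0,35,0,0,0,0.5],[0,0,20,0,0,0,0.5],[0,0,13,0,0,0,0.5],[0,0,0,0,0,0,0.5]]]' 
python3 -m jog '[[[0,0,0,0,0,0,0],[0,0,0,0,0,0,0],[0,0,0,0,0,0,0],[0,0,0,0,0,0,0],[0,0,0,0,0,0,0]]]' 80
```

```text
rackL [0.6013 0.2715] yaw 0.086 len 0.1218
rackR [0.6109 0.2196] yaw 0.108 len 0.1224
mid [ 0.552  -0.0317] yaw -0.16 len 0.1243
right [ 0.5465 -0.0844] yaw -0.158 len 0.126
clock: 37.8
position: [0.3639, 0.3306, 0.0962]
tool_rot: [3.139, 0.002, -0.14]
force: [0.5, -0.1, 0.2]
grip_width: 0.0427
finger_force: 0.0
clock: 38.3
position: [0.3645, 0.3315, 0.0985]
tool_rot: [-3.14, -0.001, -0.139]
force: [-1.2, -0.5, 6.9]
grip_width: 0.0125
finger_force: 78.6
```

```bash

python3 -m jog '[[[0,0,-5,0,0,0,0],[0,0,-15,0,0,0,0],[0,0,-35,0,0,0,0],[0,0,-40,0,0,0,0],[0,0,-30,0,0,0,0]]]'
python3 -m jog '[[[12,17,0,0,0,0,0],[24,33,0,0,0,0,0],[24,33,0,0,0,0,0],[24,33,0,0,0,0,0],[24,33,0,0,0,0,0]]]' >/dev/null
python3 -m jog '[[[24,33,0,0,0,0,0],[24,33,0,0,0,0,0],[24,33,0,0,0,0,0],[24,33,0,0,0,0,0],[24,33,0,0,0,0,0]]]' >/dev/null
python3 -m jog '[[[12,14,5,0,0,0,0],[0,0,20,0,0,0,0],[0,0,10,0,0,0,0],[0,0,0,0,0,0,0],[0,0,0,0,0,0,0]]]'
python3 - <<'E'
from h import *
p=snap('side','s8.png')
cv2.imwrite('pics/c8.png',cv2.resize(p['img'][110:270,200:440],None,fx=3.3,fy=3.3)[:,:,::-1])
for n in ['guard_grip','guard_seat']:
    for r in bot.spot_point(n,p)[:2]: print(n,np.round(r['xyz'],3),round(r['conf'],2))
E
python3 d.py .556 -.0275 .1425 -.141
```

```text
clock: 38.8
position: [0.3643, 0.3311, 0.2251]
tool_rot: [-3.14, -0.0, -0.14]
force: [-0.3, 0.5, -2.9]
grip_width: 0.0124
finger_force: 78.7
clock: 40.3
position: [0.5563, -0.0265, 0.1879]
tool_rot: [3.141, 0.0, -0.139]
force: [0.1, -0.2, -3.3]
grip_width: 0.0125
finger_force: 78.5
guard_grip [ 0.552 -0.027  0.124] 0.97
guard_seat [ 0.557 -0.025  0.094] 0.59
turn [ 0.    -0.001  0.002] shift [-0.4  1.  45.6] t 40.45 pos [ 0.5566 -0.0266  0.1881] rot [ 3.142e+00 -1.000e-03 -1.390e-01] F [ 0.1  0.5 -3.3] w 0.0124 ff 78.5
```

View pics/c8.png

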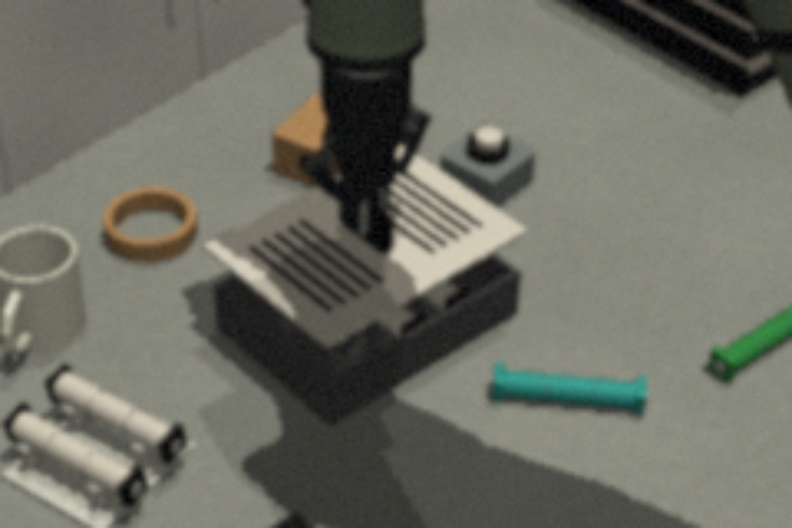

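The guard hangs level over the dock at about (360,240) in the crop, and the rack sticks are undisturbed. I lower it carefully.

```bash

python3 -m jog '[[[0,1,12,0,0,-0.002,0],[0,0,12,0,0,0,0],[0,0,8,0,0,0,0],[0,0,5,0,0,0,0],[0,0,0,0,0,0,0]]]'
python3 -m jog '[[[0,0,4,0,0,0,0],[0,0,3,0,0,0,0],[0,0,0,0,0,0,0]]]' 
python3 d.py .556 -.0275 .1425 -.141
```

```text
clock: 40.95
position: [0.5558, -0.028, 0.1493]
tool_rot: [3.141, 0.002, -0.137]
force: [0.4, 0.3, -2.4]
grip_width: 0.0126
finger_force: 78.6
clock: 41.25
position: [0.5561, -0.028, 0.1431]
tool_rot: [3.141, 0.001, -0.137]
force: [-0.4, 0.2, -3.0]
grip_width: 0.0124
finger_force: 78.6
turn [0.    0.001 0.004] shift [-0.1 -0.5  0.6] t 41.25 pos [ 0.5561 -0.028   0.1431] rot [ 3.141e+00  1.000e-03 -1.370e-01] F [-0.4  0.2 -3. ] w 0.0124 ff 78.6
```

```bash

python3 -m jog '[[[0,0,1.5,0,0,0,0],[0,0,1,0,0,0,0],[0,0,0,0,0,0,0]]]' 
python3 -m jog '[[[0,0,1,0,0,0,0],[0,0,0,0,0,0,0]]]' 
```

```text
clock: 41.55
position: [0.5562, -0.0281, 0.1425]
tool_rot: [-3.141, -0.0, -0.138]
force: [-12.5, 0.6, 34.1]
grip_width: 0.0122
finger_force: 83.8
clock: 41.75
position: [0.5562, -0.0281, 0.1424]
tool_rot: [-3.141, -0.001, -0.138]
force: [-18.7, 2.4, 55.6]
grip_width: 0.0123
finger_force: 87.0
```

Contact at the predicted height, so it is seated. I release, rise and check.

```bash

python3 -m jog '[[[0,0,-2,0,0,0,0],[0,0,0,0,0,0,0.15],[0,0,0,0,0,0,0.4],[0,0,0,0,0,0,0.4],[0,0,-10,0,0,0,0.4]]]'
python3 -m jog '[[[0,0,-25,0,0,0,0.4],[0,0,-35,0,0,0,0.4],[0,10,-15,0,0,0,0],[4,30,0,0,0,0,0],[8,40,0,0,0,0,0]]]' >/dev/null
python3 -m jog '[[[8,40,0,0,0,0,0],[8,40,0,0,0,0,0],[8,40,0,0,0,0,0],[8,30,0,0,0,0,0],[0,0,0,0,0,0,0]]]' >/dev/null
python3 - <<'E'
from h import *
p=snap('top','t9.png'); q=bot.grab_frame('side')
for pp in (p,q):
  for n in ['guard_grip','guard_seat','start_top','dock_rim']:
    for r in bot.spot_point(n,pp)[:2]: print(n,np.round(r['xyz'],3),round(r['conf'],2))
cv2.imwrite('pics/c9.png',np.vstack([cv2.resize(p['img'][120:240,180:460],None,fx=2.5,fy=2.5),cv2.resize(q['img'][110:230,190:470],None,fx=2.5,fy=2.5)])[:,:,::-1])
E
python3 d.py .603 -.265 .16 -.141
```

```text
clock: 42.25
position: [0.5556, -0.028, 0.1511]
tool_rot: [3.141, 0.002, -0.137]
force: [-0.2, -1.0, 0.1]
grip_width: 0.0343
finger_force: 0.0
guard_seat [ 0.556 -0.029  0.05 ] 0.77
start_top [ 0.6   -0.265  0.064] 0.36
dock_rim [ 0.754 -0.2    0.001] 0.63
guard_grip [ 0.551 -0.03   0.081] 0.92
guard_seat [ 0.555 -0.025  0.05 ] 0.8
start_top [ 0.602 -0.264  0.062] 0.63
turn [0.    0.    0.004] shift [34.7 -1.2 67. ] t 43.75 pos [ 0.5684 -0.2613  0.227 ] rot [ 3.141  0.    -0.137] F [-0.1 -0.5  0.1] w -0.0001 ff 0.0
```

View pics/c9.png

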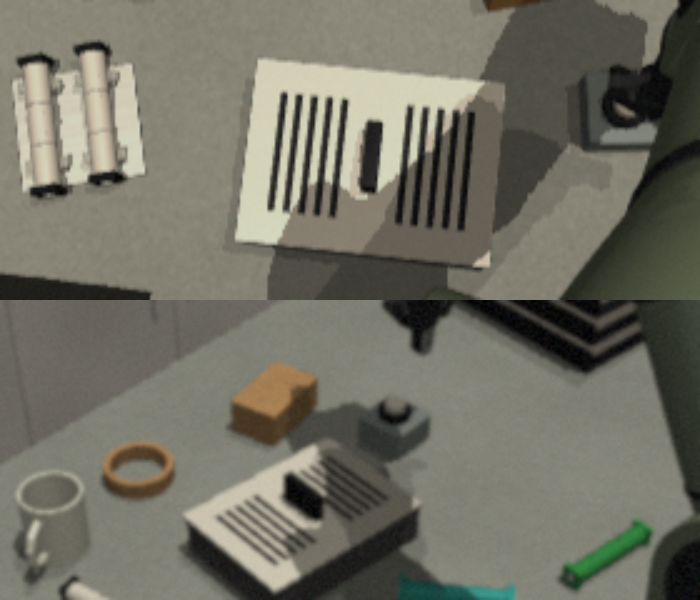

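The guard sits flush on the rim and centred, handle at (372,156). The button is clear at (622,103). I press it.

```bash

python3 -m jog '[[[17,-1,10,0,0,0,0],[18,0,25,0,0,0,0],[0,0,30,0,0,0,0],[0,0,14,0,0,0,0],[0,0,0,0,0,0,0]]]'
python3 -m jog '[[[0,0,6,0,0,0,0],[0,0,5,0,0,0,0],[0,0,4,0,0,0,0],[0,0,0,0,0,0,0]]]'
python3 d.py .603 -.265 .1286 -.141
```

```text
clock: 44.25
position: [0.6021, -0.2652, 0.1461]
tool_rot: [-3.141, 0.004, -0.137]
force: [-0.1, -0.2, 0.2]
grip_width: -0.0002
finger_force: 0.0
clock: 44.65
position: [0.6032, -0.2657, 0.133]
tool_rot: [3.141, -0.0, -0.137]
force: [-0.2, 0.2, 1.8]
grip_width: 0.0002
finger_force: 1.1
turn [ 0.    -0.     0.004] shift [-0.3 -0.7  4.4] t 44.65 pos [ 0.6032 -0.2657  0.133 ] rot [ 3.141 -0.    -0.137] F [-0.2  0.2  1.8] w 0.0002 ff 1.1
```

Spring contact is felt. I push on to the stop.

```bash

python3 -m jog '[[[0,0,3,0,0,0,0],[0,0,2,0,0,0,0],[0,0,0,0,0,0,0]]]'
python3 -m jog '[[[0,0,1,0,0,0,0],[0,0,0,0,0,0,0]]]'
```

```text
clock: 44.95
position: [0.6034, -0.2658, 0.1287]
tool_rot: [3.141, -0.001, -0.137]
force: [-2.7, 1.4, 11.5]
grip_width: 0.0002
finger_force: 5.6
clock: 45.15
position: [0.6034, -0.2658, 0.1284]
tool_rot: [3.141, -0.001, -0.137]
force: [-5.7, 3.8, 24.0]
grip_width: -0.0001
finger_force: 12.0
```

At the stop with 24 N. I retract, let it settle and do a last check.

```bash

python3 -m jog '[[[0,0,-10,0,0,0,0],[0,0,-30,0,0,0,0],[0,0,-40,0,0,0,0],[0,0,-40,0,0,0,0],[0,0,0,0,0,0,0]]]' >/dev/null
python3 -m jog '[[[-20,35,0,0,0,0,0],[-20,35,0,0,0,0,0],[-20,35,0,0,0,0,0],[0,0,0,0,0,0,0],[0,0,0,0,0,0,0]]]'
python3 - <<'E'
from h import *
p=bot.grab_frame('top'); q=bot.grab_frame('side')
for pp in (p,q):
  for n in ['guard_seat','start_top','done0_mid','mug','tape','carton']:
    for r in bot.spot_point(n,pp)[:2]: print(n,np.round(r['xyz'],3),round(r['conf'],2))
E
```

```text
clock: 46.15
position: [0.5287, -0.3621, 0.2466]
tool_rot: [3.141, 0.001, -0.139]
force: [-0.3, 0.6, 0.5]
grip_width: 0.0002
finger_force: 0.0
guard_seat [ 0.555 -0.028  0.051] 0.83
start_top [ 0.6   -0.263  0.061] 0.44
done0_mid [0.601 0.28  0.036] 0.86
mug [ 0.774  0.169 -0.001] 0.88
tape [ 0.792  0.017 -0.004] 0.64
tape [ 0.555 -0.028  0.052] 0.6
carton [ 0.751 -0.197 -0.002] 0.95
carton [0.606 0.284 0.033] 0.7
guard_seat [ 0.555 -0.029  0.049] 0.79
guard_seat [0.604 0.273 0.039] 0.47
done0_mid [ 0.602 -0.262  0.059] 0.73
done0_mid [0.604 0.278 0.035] 0.57
mug [ 0.773  0.17  -0.001] 0.57
tape [0.799 0.014 0.005] 0.94
carton [ 0.755 -0.196 -0.001] 0.76
```

```bash
python3 -c "
from workcell import bot
print(bot.job_done())"
```

```text
the job is handed in; nothing more can be done
None
```

I handed the job in at about 46 s with every step carried out: both charged sticks in the rack, both bench sticks in the dock, the guard flush on the rim, the start button pressed to its stop and released, and the mug, tape roll and carton not moved; the judge returned no verdict.

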